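# Lay the abacus in its case and lower the lid

### The job

Take the shorter of the two abacuses out of the stand and lay it down flat on the black mat, letting go of it there. Then pick it up again, lay it flat inside the grey case without dropping it, and gently lower the hinged lid until it is fully shut. Leave everything else where it is.

Things in the scene. Friction and masses are not known exactly. Their poses are not given: they have to be found in the camera images.
- short_abacus: the shorter abacus, wood frame, black beads: rigid bar 145 long (x), 18 thick (y), 60 wide (z) mm, 0.1-0.2 kg, origin at its centre. Starts on its long edge in a stand groove, z up, top 70 mm above the table; grip it there across the 18 mm. Stands alone on a flat surface; tips over if its top is pushed along y. Flat (either face up) it is 18 high; grip across the 60 mm
- long_abacus: the longer abacus, same make, 193 x 18 x 60 mm, standing in the other groove, 95 mm from the first (centre to centre). Stays where it is; which groove holds which abacus varies
- stand: plywood stand fixed to the table, 130 (x) x 150 (y) mm, base 10 mm thick. Two grooves along its x at y = +47.5 and -47.5 mm, 23 mm wide, between cheeks that rise to 32 mm above the table. Origin at the centre of its underside. It stands on one side of the mat, the case on the other; sides vary
- mat: black rubber mat fixed to the table, 200 x 200 x 3 mm, origin at the centre of its underside (top 3 mm above)
- case: open grey plastic case fixed to the table, 138 (x) x 172 (y) x 34 mm high without lid, walls and floor 4 mm: inside 130 x 164, 30 deep. Origin at the centre of its underside. The abacus fits in flat, its length along the case's y. The lid is hinged on the +x rim, away from the robot
- case_lid (a joint): lid angle (rad): 0 fully shut, 1.57 upright; starts at 1.57-1.8, stop at 1.9. Flat grey plate 138 (hinge to free edge) x 172 x 6 mm with a tab 50 wide, 6 thick, 13 mm out from the middle of the free edge. Stiff hinge: stays at any angle; 1 to 3 N at the free edge moves it. Can be pushed over from behind (+x side), then down from above
- case_lid_hinge (a point): middle of the hinge line, on top of the case's +x rim: 69 mm along the case's x from its origin, 34 mm above the table. Turns with the lid; its y axis is the hinge line, the lid plate runs from here along its -x, outer (top) face 6 mm along its z
- case_lid_edge (a point): the middle of the lid's free edge, on its outer (top when shut) face
- tea_bottle: bystander: standing green bottle, 62 dia x 170 mm, origin under its base
- tape_roll: bystander: clear roll of tape lying flat, 84 dia x 22 mm, origin under its centre
- brush: bystander: small hand brush lying beyond the mat, 180 mm long along its x
- carton: bystander: small cardboard box 90 x 70 x 60 mm, origin under its centre
- eraser: bystander: blue board eraser 50 x 110 x 30 mm, origin under its centre
- pen_cup: bystander: white cup 72 dia x 95 mm, origin under its base
Mind the look-alikes: they are no part of the job. Leave any purple or yellow look-alike of the short_abacus alone. What is shaped like the case but purple is not meant.

How it is judged:
By the outcome, as a careful person would: the job done as asked, in the order asked, and still so for the second after the job is handed in, with the robot touching nothing.
It also fails if it takes over 72 s, if anything falls off the work surface, if the arm or the gripper's body presses on something with over 40 N, if the wrist force passes 120 N, or if a joint passes its speed limit or range.

### The arm

A 6-joint arm with a two-finger parallel gripper is mounted at the origin on the work surface. World frame = base frame: x ahead of the robot, y to its left, z up, the work surface at z = 0. Lengths are in m, angles in degrees, forces in N, time in s.
With the tool pointing down it reaches from about 0.25 to 0.725 m from the base axis. Payload 9.7 kg.
Tool frame: the origin (TCP) lies between the finger pads; the fingertips stand 11 mm ahead of it and the grasp point (between the pads) lies 8 mm behind it; y points along the fingers, x is the direction in which the jaws open and shut, and the axes are right-handed (so a half turn about y gives the same grasp; the last joint's range is limited). The gripper opens to 85 mm and grips with 20 to 120 N. Pads are 22 mm wide; open, the fingers measure 114 mm over their backs; the gripper's body (76 mm by 85 mm) begins 54 mm behind the grasp point. The pads swing forward as they close: fully open they stand 13 mm farther back than shut.
Start: joints at [68.984, 4.979, 10.078, 95.1, 0, 90], TCP at [0.197, 0.513, 0.242] pointing down, gripper open.
Joint ranges: [-179.16, 179.16], [-48.56, 103.87], [-65.8, 70.77], [-126.05, 130.52], [-82.76, 87.17], [-180, 180]. Speed limits (degrees/s): [127.2, 127.2, 147.25, 180, 180, 180].

### API

Orientations are given as [roll, pitch, yaw] about the fixed x, y, z axes, in that order (R = Rz(yaw) Ry(pitch) Rx(roll)).
In Python, from workcell import bot, vision gives the robot as it stands. The module is installed in compiled form; this text tells all that it offers.
- The arm moves only by the shell command python3 -m crank 'ROWS' [OPENING] [FORCE]. ROWS is text: rows parted by semicolons, each of 6 numbers parted by spaces: the shift along the tool's x, y, z in m, then the turn, a rotation vector about the tool's x, y, z in rad. A call has 1 to 8 rows; each row is the pose to reach, as a shift and turn from the pose commanded when the call began, along the tool's axes at that moment; what a row does not reach only later rows make up. A row lasts 1/10 s, in which the tool goes at most 50 mm and 8.59 degrees, less where a joint would pass 70% of its speed; a pose out of reach is approached as far as the arm can. A call with a gripper value outside its range is refused whole. OPENING is the gripper's target within -1 to 1 (shut at 1, half-way at 0, fully open at -1), set as the call begins (- or left out, the last holds). The fingers move at their own pace and stop on an object; FORCE is the grip in N (left out, the last holds). Time passes only in rows, so rows that repeat a pose let the fingers close. It gives the time, the measured TCP pose, the force and the opening at its end, in the units of the state.
- bot.get_obs(): the state, without advancing time (a new reading comes with each control period).
- vision.camera(name): name is "scene" or "top" or "wrist"; returns the picture (400x640x3 uint8, red, green, blue); there is no depth.
- vision.get_calibration(name): a dict with "fx", "fy", "cx", "cy" (pixels), "distortion" ([k1, k2, p1, p2, k3] as OpenCV has them; the pictures are not rectified), "rvec" (rotation vector, rad) and "tvec" (3), from world to camera coordinates, as OpenCV has them. Camera axes: x right, y down, z forward; pixel columns grow to the right and rows downward; lengths in m; the calibration is good to about 2 mm. A picture is of the moment at which its call begins: read the wrist's pose just before it. get_calibration takes no time and is no camera call; for the wrist camera it gives the pose at the moment of the call.
- bot.job_done(): hands the job in, once; it reports no verdict.
The state is a dict: "time": time; "q": joint angles; "qd": joint speeds; "joint_efforts": joint torques, N m; "ee_pos": TCP position; "tcp_rot": TCP orientation; "wrist_force": force on the tool from outside, world axes, zero at the start; "torque": the same for the moment, N m; "opening": finger opening in m.
Only numpy, scipy, OpenCV 4.12 (cv2) and the standard library are available. Lean on these libraries where they do the work, as an engineer would, in place of code of your own. Each camera call takes 0.05 s, during which the arm holds its last target. There are 200 camera calls.

## Working session

There is one attempt and no reset: what is moved stays moved. The work goes in short steps, Python scripts to look and compute and a shell command to move; the robot and the scene stay as the last step left them, time stands still between calls to the robot, and variables do not carry over. Pictures are saved under pics/ and viewed, about 8 in all and at most 12, crops included, and the job is handed in when it is done.

```bash
mkdir -p pics
python3 - <<'E'
from workcell import bot, vision
import cv2, numpy as np
o=bot.get_obs(); print({k:np.round(v,4).tolist() for k,v in o.items()})
a=[]
for n in ("top","scene"):
    im=vision.camera(n); cv2.imwrite(f"pics/{n}0.png",im[...,::-1]); c=vision.get_calibration(n)
    print(n,c)
E
```

```text
{'time': 0.0, 'q': [68.9834, 5.0101, 10.0344, 95.0978, 0.0019, 90.0018], 'qd': [0.0116, -0.04, -0.045, 0.024, 0.022, -0.0575], 'joint_efforts': [-0.002, -52.0383, 46.4807, 0.0162, -0.0001, 0.0], 'ee_pos': [0.1972, 0.5132, 0.2416], 'tcp_rot': [-89.9981, 0.0734, 68.9816], 'wrist_force': [-0.8687, 0.5452, -0.6828], 'torque': [0.002, -0.0129, 0.0278], 'opening': 0.0856}
top {'fx': 477.3096367809523, 'fy': 477.3096367809523, 'cx': 326.9486943457178, 'cy': 205.47999966067087, 'distortion': array([-0.06630116,  0.        ,  0.        ,  0.        ,  0.        ]), 'rvec': array([ 2.09338552, -2.1319902 ,  0.21836216]), 'tvec': array([0.04448791, 0.53672051, 1.22053554])}
scene {'fx': 445.5750542421905, 'fy': 445.5750542421905, 'cx': 321.96537590791945, 'cy': 202.55548888270727, 'distortion': array([-0.07597213,  0.        ,  0.        ,  0.        ,  0.        ]), 'rvec': array([ 1.78516999,  1.77277278, -0.73234176]), 'tvec': array([ 3.90599101e-04, -3.49360806e-01,  1.72048760e+00])}
```

View pics/top0.png

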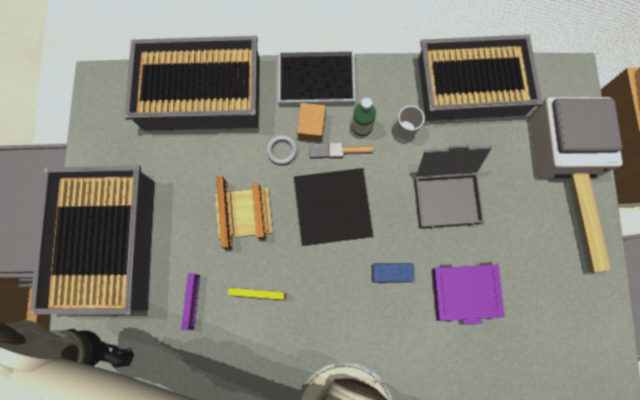

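View pics/scene0.png

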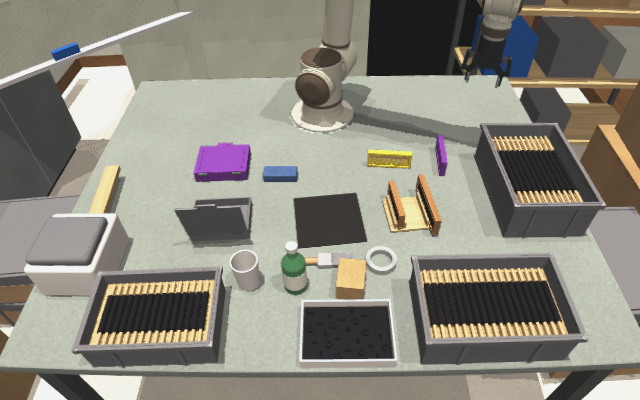

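```bash
cat > h.py <<'E'
import cv2, numpy as np
from scipy.spatial.transform import Rotation as R
from workcell import bot, vision
def cast(px,c,z):
    K=np.array([[c["fx"],0,c["cx"]],[0,c["fy"],c["cy"]],[0,0,1]])
    u=cv2.undistortPoints(np.float64(px).reshape(-1,1,2),K,c["distortion"]).reshape(-1,2)
    M=cv2.Rodrigues(c["rvec"])[0]; o=-M.T@c["tvec"]; d=np.c_[u,np.ones(len(u))]@M
    return o+d*((z-o[2])/d[:,2])[:,None]
def proj(P,c):
    K=np.array([[c["fx"],0,c["cx"]],[0,c["fy"],c["cy"]],[0,0,1]])
    return cv2.projectPoints(np.float64(P).reshape(-1,1,3),c["rvec"],c["tvec"],K,c["distortion"])[0].reshape(-1,2)
def delta(pos,jawyaw=None):
    """row to go from the current pose to pos, tool down with tool x at jawyaw deg"""
    o=bot.get_obs(); A=R.from_euler('xyz',o["tcp_rot"],degrees=True)
    r=A.inv().apply(np.array(pos)-o["ee_pos"])
    t=np.zeros(3)
    if jawyaw is not None: t=(A.inv()*R.from_euler('xyz',[-90,0,jawyaw],degrees=True)).as_rotvec()
    print("row",r.round(4),t.round(4),"len",np.linalg.norm(r).round(3),"deg",np.degrees(np.linalg.norm(t)).round(1)); return r,t
def rect(mask,mn=30):
    n=cv2.findContours(mask.astype(np.uint8),cv2.RETR_EXTERNAL,cv2.CHAIN_APPROX_NONE)[0]
    return sorted([c for c in n if cv2.contourArea(c)>mn],key=cv2.contourArea)[::-1]
E
python3 - <<'E'
from h import *
c=vision.get_calibration("top"); im=cv2.imread("pics/top0.png")
M=cv2.Rodrigues(c["rvec"])[0]; print("cam",-M.T@c["tvec"])
hsv=cv2.cvtColor(im,cv2.COLOR_BGR2HSV); H,S,V=[hsv[...,i].astype(int) for i in range(3)]
def roi(m,x0,x1,y0,y1):
    k=np.zeros_like(m);k[y0:y1,x0:x1]=m[y0:y1,x0:x1];return k
def show(n,m,z):
    for k in rect(m)[:2]:
        b=cv2.boxPoints(cv2.minAreaRect(k)); w=cast(b,c,z)
        print(n,b.round(1).tolist(),w[:,:2].round(4).tolist(),"ctr",w.mean(0).round(4),"sides",np.linalg.norm(w[1]-w[0]).round(4),np.linalg.norm(w[2]-w[1]).round(4),"yaw",[np.degrees(np.arctan2(*(w[i+1]-w[i])[1::-1])).round(1) for i in(0,1)])
show("mat",roi(V<45,285,380,160,250),.003)
print("sample",hsv[212,220:224].tolist(),hsv[211,256:262].tolist(),hsv[212,240].tolist())
show("wood",roi((S>150)&(H<16)&(V>60),205,285,165,260),.07)
print("case",hsv[200,410:420].tolist(),hsv[200,450].tolist(),hsv[165,450].tolist())
cv2.imwrite("pics/crop1.png",cv2.resize(im[135:255,200:300],None,fx=6,fy=5,interpolation=3)[:, :] if 0 else np.hstack([cv2.resize(im[140:255,200:290],(400,511),interpolation=3),cv2.resize(im[140:230,405:495],(400,511)[::1],interpolation=3)]))
E
```

```text
cam [0.27629822 0.03688867 1.30462777]
mat [[312.29998779296875, 200.8000030517578], [322.29998779296875, 194.8000030517578], [327.20001220703125, 203.10000610351562], [317.20001220703125, 209.10000610351562]] [[0.5625, 0.0753], [0.5791, 0.0471], [0.5553, 0.0337], [0.5388, 0.0618]] ctr [0.5589 0.0544 0.003 ] sides 0.0328 0.0273 yaw [np.float64(-59.4), np.float64(-150.6)]
sample [[14, 161, 189], [14, 161, 190], [14, 161, 193], [14, 158, 190]] [[14, 160, 201], [14, 165, 196], [15, 166, 191], [14, 163, 192], [14, 160, 172], [14, 162, 135]] [30, 89, 206]
wood [[215.5, 177.5], [224.3000030517578, 176.6999969482422], [230.6999969482422, 246.6999969482422], [221.89999389648438, 247.5]] [[0.6168, 0.3327], [0.6185, 0.3089], [0.4295, 0.2874], [0.4277, 0.3105]] ctr [0.5231 0.3099 0.07  ] sides 0.0239 0.1903 yaw [np.float64(-85.8), np.float64(-173.5)]
wood [[251.8000030517578, 185.10000610351562], [258.8999938964844, 184.3000030517578], [264.70001220703125, 236.6999969482422], [257.6000061035156, 237.5]] [[0.5937, 0.2345], [0.5955, 0.2154], [0.4542, 0.1986], [0.4524, 0.2173]] ctr [0.5239 0.2164 0.07  ] sides 0.0192 0.1423 yaw [np.float64(-84.6), np.float64(-173.2)]
case [[38, 26, 149], [36, 24, 150], [37, 22, 150], [38, 21, 149], [35, 20, 141], [34, 18, 112], [30, 17, 73], [12, 21, 61], [18, 15, 87], [13, 15, 123]] [11, 15, 137] [0, 4, 58]
```

View pics/crop1.png

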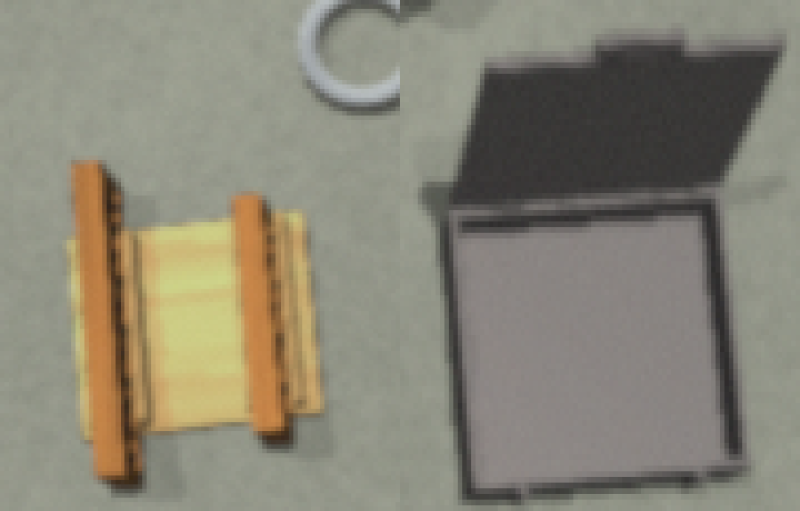

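Two wooden abacuses stand in the stand: long at top-image (223,212), measured 190 mm, and short at (258,211), measured 142 mm. The purple (191,300) and yellow (257,294) bars are look-alikes. The short one is therefore the right one at (258,211). The grey case is at (448,200), and the purple box at (468,293) is not meant.

Run:
```python
from h import *
c=vision.get_calibration("top"); im=cv2.imread("pics/top0.png")
m=np.zeros(im.shape[:2],bool); m[160:250,285:385]=im[160:250,285:385].max(2)<75
k=rect(m)[0]; b=cv2.boxPoints(cv2.minAreaRect(k)); w=cast(b,c,.003)
print("mat",b.round(1).tolist(),w[:,:2].round(4).tolist(),w.mean(0).round(4),np.linalg.norm(w[1]-w[0]),np.linalg.norm(w[2]-w[1]))
p=[(415.8,176.1),(419.2,228),(482.6,221.9),(476.6,173.5)]
w=cast(p,c,.034); print("case",w.round(4).tolist(),w.mean(0),[np.linalg.norm(w[i]-w[i-1]).round(3) for i in range(4)])
s=cv2.imread("pics/scene0.png")
delta([.524,.2164,.15],96.6)
```

```text
mat [[293.20001220703125, 176.60000610351562], [363.70001220703125, 167.8000030517578], [372.29998779296875, 236.10000610351562], [301.70001220703125, 244.89999389648438]] [[0.6335, 0.1284], [0.6556, -0.0716], [0.4601, -0.0885], [0.4393, 0.1057]] [0.5471 0.0185 0.003 ] 0.20119572525830914 0.19626905399409403
case [[0.6203, -0.2122, 0.034], [0.4753, -0.2132, 0.034], [0.4885, -0.3875, 0.034], [0.6249, -0.3824, 0.034]] [ 0.55225825 -0.29880352  0.034     ] [np.float64(0.17), np.float64(0.145), np.float64(0.175), np.float64(0.137)]
row [-0.1598  0.0919 -0.4115] [-3.00e-04 -4.82e-01 -1.20e-03] len 0.451 deg 27.6
```

```bash
D='-0.16 0.092 -0.4115 0 -0.482 0'; python3 -m crank '-0.16 0.06 -0.4115 0 -0.482 0;-0.16 0.06 -0.4115 0 -0.482 0;-0.16 0.06 -0.4115 0 -0.482 0;-0.16 0.06 -0.4115 0 -0.482 0;-0.16 0.06 -0.4115 0 -0.482 0;-0.16 0.06 -0.4115 0 -0.482 0;-0.16 0.06 -0.4115 0 -0.482 0;-0.16 0.06 -0.4115 0 -0.482 0' -1 60
python3 -c "
from h import *
delta([.524,.2164,.2],96.6)"
```

```text
time: 0.9
ee_pos: [0.4824, 0.2537, 0.1897]
tcp_rot: [-90.0, -0.0, 96.6]
wrist_force: [-0.2, 2.0, -0.3]
opening: 0.0851
row [-0.0418 -0.0103 -0.037 ] [-0.0001 -0.      0.    ] len 0.057 deg 0.0
```

```bash
python3 -m crank '-0.042 0 -0.037 0 0 0;-0.042 0 -0.037 0 0 0;-0.042 0 -0.037 0 0 0;-0.042 0 -0.037 0 0 0'
python3 - <<'E'
from h import *
c=vision.get_calibration("wrist"); im=vision.camera("wrist"); cv2.imwrite("pics/w1.png",im[...,::-1])
M=cv2.Rodrigues(c["rvec"])[0]; print("cam",(-M.T@c["tvec"]).round(3),M.round(2).tolist()); o=bot.get_obs(); print(o["ee_pos"],o["tcp_rot"],o["q"])
hsv=cv2.cvtColor(im,cv2.COLOR_RGB2HSV); H,S,V=[hsv[...,i].astype(int) for i in range(3)]
for k in rect((S>150)&(H<16)&(V>100),300)[:4]:
    b=cv2.boxPoints(cv2.minAreaRect(k)); w=cast(b,c,.07)
    print(b.round(0).tolist(),w[:,:2].round(4).tolist(),w.mean(0).round(4))
E
```

```text
time: 1.3
ee_pos: [0.5223, 0.2184, 0.1899]
tcp_rot: [-90.0, -0.0, 96.6]
wrist_force: [-0.3, 0.4, 0.3]
opening: 0.0853
cam [0.455 0.209 0.323] [[-0.12, 0.99, -0.0], [0.96, 0.11, 0.27], [0.27, 0.03, -0.96]]
[0.52209485 0.21879543 0.19016803] [-8.99798097e+01 -8.71616668e-03  9.66670098e+01] [2.27304440e+01 6.43487331e+00 5.87343810e+00 8.94555550e+01
 1.39625243e-02 1.60634306e+01]
[[313.0, 247.0], [313.0, 108.0], [335.0, 108.0], [335.0, 247.0]] [[0.5711, 0.2145], [0.4582, 0.2023], [0.4563, 0.2188], [0.5689, 0.2329]] [0.5136 0.2171 0.07  ]
[[425.0, 246.0], [436.0, 89.0], [460.0, 90.0], [449.0, 248.0]] [[0.5595, 0.3084], [0.4331, 0.2921], [0.4319, 0.3108], [0.5589, 0.3296]] [0.4958 0.3102 0.07  ]
```

View pics/w1.png

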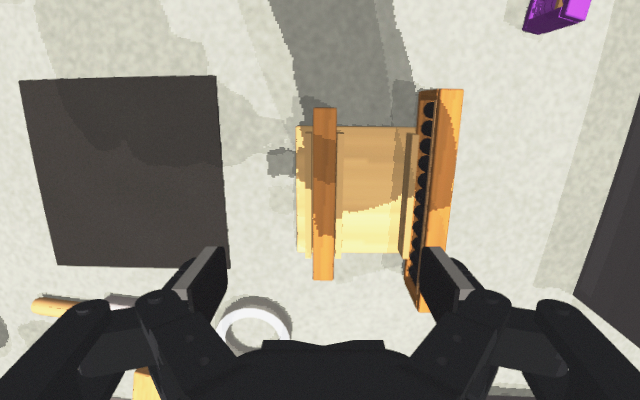

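The wrist view shows the short abacus at x 313–335, y 108–280, aligned between the fingers, with the long one at x 425–460.

```bash
python3 -m crank '0 0.045 -0.0015 0 0 0;0 0.09 -0.0015 0 0 0;0 0.12 -0.0015 0 0 0;0 0.14 -0.0015 0 0 0;0 0.14 -0.0015 0 0 0' -1
python3 -m crank '0 0 0 0 0 0;0 0 0 0 0 0;0 0 0 0 0 0;0 0 0 0 0 0;0 0 0 0 0 0;0 0 0 0 0 0;0 0 0 0 0 0;0 0 0 0 0 0' 1 60
```

```text
time: 1.85
ee_pos: [0.5218, 0.2187, 0.0474]
tcp_rot: [-89.7, 0.1, 96.7]
wrist_force: [-0.3, 0.4, -0.2]
opening: 0.0854
time: 2.65
ee_pos: [0.5247, 0.2182, 0.051]
tcp_rot: [-90.1, -0.0, 96.6]
wrist_force: [-1.5, 0.4, 5.7]
opening: 0.0167
```

```bash
python3 -m crank '0 -0.03 0 0 0 0;0 -0.07 0 0 0 0;0 -0.11 0 0 0 0;-0.04 -0.11 -0.001 0 0 0;-0.08 -0.11 -0.001 0 0 0;-0.12 -0.11 -0.002 0 0 0;-0.155 -0.11 -0.0025 0 0 0;-0.169 -0.11 -0.0025 0 0 0'
python3 -m crank '0 0 0 0 0 0;0 0.04 0 0 0 0;0 0.08 0 0 0 0;0 0.1 0 0 0 0;0 0.11 0 0 0 0;0 0.11 0 0 0 0'
python3 - <<'E'
from h import *
im=vision.camera("top"); cv2.imwrite("pics/t2.png",im[...,::-1])
im=vision.camera("scene"); cv2.imwrite("pics/s2.png",cv2.resize(im[120:300,250:480,::-1],None,fx=3,fy=3))
E
```

```text
time: 3.45
ee_pos: [0.5463, 0.0478, 0.1599]
tcp_rot: [-90.0, 0.0, 96.5]
wrist_force: [0.4, -0.0, -1.4]
opening: 0.0169
time: 4.05
ee_pos: [0.5456, 0.0513, 0.0491]
tcp_rot: [-89.9, -0.0, 96.7]
wrist_force: [0.3, 0.0, -1.2]
opening: 0.0172
```

View pics/s2.png

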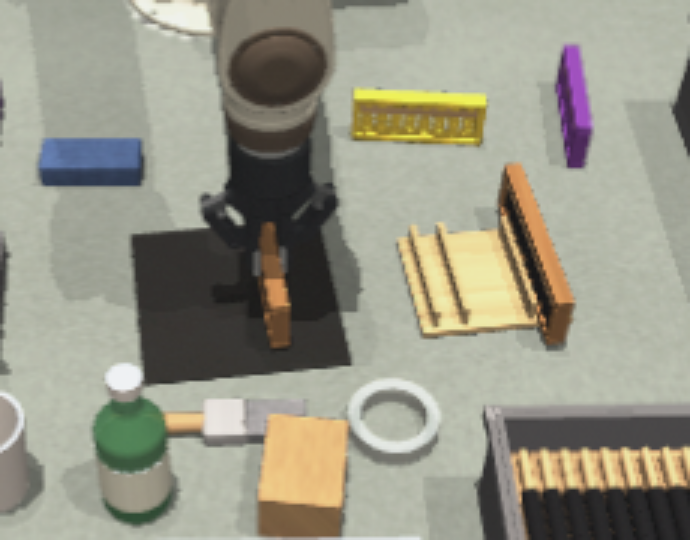

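The short abacus is held over the mat at crop (272,290), and the long one is still in the stand. I lower until it makes contact.

```bash
python3 -m crank '0 0.003 0 0 0 0;0 0.005 0 0 0 0;0 0.005 0 0 0 0'
```

```text
time: 4.45
ee_pos: [0.5465, 0.0505, 0.0454]
tcp_rot: [-90.0, -0.0, 96.6]
wrist_force: [1.0, 0.2, -1.1]
opening: 0.017
```

```bash
python3 -m crank '0 0.002 0 0 0 0;0 0.002 0 0 0 0'; python3 -m crank '0 0.0015 0 0 0 0;0 0.0015 0 0 0 0'
```

```text
time: 4.65
ee_pos: [0.5466, 0.0505, 0.044]
tcp_rot: [-90.1, -0.0, 96.6]
wrist_force: [-2.1, 0.1, 4.1]
opening: 0.0168
time: 4.85
ee_pos: [0.5467, 0.0506, 0.0439]
tcp_rot: [-90.1, -0.0, 96.6]
wrist_force: [-7.3, 0.4, 15.9]
opening: 0.0166
```

```bash
python3 -m crank '0 -0.0015 0 0 0 0;0 -0.0015 0 0 0 0;0 -0.0015 0 0 0 0;0 -0.0015 0 0 0 0;0 -0.0015 0 0 0 0;0 -0.0015 0 0 0 0;0 -0.0015 0 0 0 0' -1 60
python3 -m crank '0 -0.03 0 0 0 0;0 -0.07 0 0 0 0;0 -0.08 0 0 0 0;0.02 -0.08 0 0 0 0;0.042 -0.08 0 0 0 0;0.042 -0.08 0 0 0 0;0.042 -0.08 0 0 0 0;0.042 -0.08 0 0 0 0' 1
python3 - <<'E'
from h import *
im=vision.camera("scene"); cv2.imwrite("pics/s3.png",cv2.resize(im[120:300,250:480,::-1],None,fx=3,fy=3))
E
```

```text
time: 5.55
ee_pos: [0.5463, 0.0505, 0.043]
tcp_rot: [-90.0, 0.0, 96.6]
wrist_force: [-0.4, 0.3, 0.3]
opening: 0.0855
time: 6.35
ee_pos: [0.5414, 0.0918, 0.1229]
tcp_rot: [-90.0, 0.0, 96.6]
wrist_force: [0.0, 0.0, 0.4]
opening: 0.0002
```

```bash
python3 -m crank '0 0.03 0 0 0 0;0 0.055 0 0 0 0;0 0.064 0 0 0 0;0 0.064 0 0 0 0'
python3 -m crank '-0.008 0 0 0 0 0;-0.014 0 0 0 0 0;-0.02 0 0 0 0 0;-0.025 0 0 0 0 0;-0.03 0 0 0 0 0;-0.034 0 0 0 0 0;-0.038 0 0 0 0 0;-0.042 0 0 0 0 0'
python3 -m crank '-0.004 0 0 0 0 0;-0.004 0 0 0 0 0;-0.004 0 0 0 0 0;-0.004 -0.04 0 0 0 0;-0.004 -0.08 0 0 0 0;-0.004 -0.12 0 0 0 0;-0.004 -0.12 0 0 0 0'
python3 - <<'E'
from h import *
im=vision.camera("scene"); cv2.imwrite("pics/s4.png",cv2.resize(im[120:300,250:480,::-1],None,fx=3,fy=3))
E
```

```text
time: 6.8
ee_pos: [0.5407, 0.0916, 0.058]
tcp_rot: [-89.9, 0.0, 96.6]
wrist_force: [-0.2, -0.1, 0.6]
opening: 0.0002
time: 7.6
ee_pos: [0.5463, 0.0502, 0.0591]
tcp_rot: [-90.0, 0.0, 96.6]
wrist_force: [1.1, -0.2, 0.1]
opening: 0.0
time: 8.3
ee_pos: [0.5487, 0.0469, 0.1851]
tcp_rot: [-90.5, 0.0, 96.6]
wrist_force: [0.1, -0.5, 0.2]
opening: 0.0001
```

View pics/s4.png

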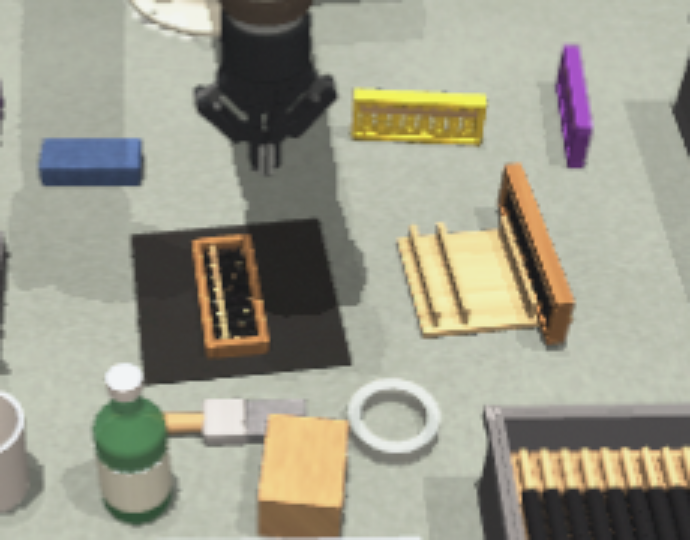

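It lies flat on the mat, at crop corners (193,238), (253,235), (268,350), (207,357). The rest is undisturbed.

Run:
```python
from h import *
for n in ("scene","top","wrist"):
    c=vision.get_calibration(n); im=vision.camera(n); cv2.imwrite(f"pics/{n}5.png",im[...,::-1])
    hsv=cv2.cvtColor(im,cv2.COLOR_RGB2HSV); H,S,V=[hsv[...,i].astype(int) for i in range(3)]
    m=((S>110)&(H<22)&(V>70)).astype(np.uint8)
    m=cv2.morphologyEx(m,cv2.MORPH_CLOSE,np.ones((5,5)))
    ks=[k for k in rect(m,150)]
    for k in ks:
        w=cast(k.reshape(-1,2),c,.021)[:,:2]
        r=cv2.minAreaRect((w*1000).astype(np.float32))
        if 400<r[0][0]<680 and -60<r[0][1]<100: print(n,[np.round(x,1) for x in r], k.reshape(-1,2).mean(0).round())
o=bot.get_obs();print(o["ee_pos"],o["tcp_rot"])
```

```text
scene [array([564.9,  12.4]), array([159.1,  61.9]), np.float64(6.3)] [326. 218.]
wrist [array([555.7,  11.3]), array([146.9,  61.1]), np.float64(6.3)] [287. 175.]
[0.54633603 0.04661503 0.17785751] [-8.99038628e+01 -3.67931319e-03  9.66122441e+01]
```

```bash
python3 -m crank '-0.036 0 -0.004 0 0 0;-0.036 0.02 -0.004 0 0 0;-0.036 0.05 -0.004 0 0 0;-0.036 0.09 -0.004 0 0 0;-0.036 0.128 -0.004 0 0 0;-0.036 0.128 -0.004 0 0 0;-0.036 0.128 -0.004 0 0 0' -1 50
python3 -m crank '0 0.012 0 0 0 0;0 0.024 0 0 0 0;0 0.033 0 0 0 0;0 0.037 0 0 0 0;0 0.037 0 0 0 0'
```

```text
time: 9.2
ee_pos: [0.5541, 0.0112, 0.0507]
tcp_rot: [-89.9, -0.0, 96.6]
wrist_force: [0.1, 0.1, 1.0]
opening: 0.0855
time: 9.7
ee_pos: [0.5545, 0.0112, 0.0135]
tcp_rot: [-89.9, -0.0, 96.6]
wrist_force: [0.2, -0.8, 0.4]
opening: 0.0853
```

```bash
python3 -c "
from h import *
delta([.5545,.0115,.0125],96.4)"
```

```text
row [ 0.0003  0.001  -0.    ] [-0.001   0.0035  0.0001] len 0.001 deg 0.2
```

```bash
python3 -m crank '0 0 0 0 0 0;0 0 0 0 0 0;0 0 0 0 0 0;0 0 0 0 0 0;0 0 0 0 0 0;0 0 0 0 0 0' 1 50
python3 -m crank '0 -0.03 0 0 0 0;0 -0.07 0 0 0 0;0 -0.11 0 0 0 0;0 -0.15 0 0 0 0;0 -0.19 0 0 0 0;0 -0.19 0 0 0 0'
python3 - <<'E'
from h import *
im=vision.camera("top"); cv2.imwrite("pics/t6.png",np.hstack([cv2.resize(im[140:240,290:390,::-1],(400,400)),cv2.resize(im[140:240,400:500,::-1],(400,400))]))
cv2.imwrite("pics/top6.png",im[...,::-1])
c=vision.get_calibration("top"); s=vision.get_calibration("scene")
# coarse case prediction: yaw
w=np.array([[0.6203,-.2122],[.4753,-.2132],[.4885,-.3875],[.6249,-.3824]])
for i in range(4): d=w[i]-w[i-1]; print(np.degrees(np.arctan2(d[1],d[0])))
E
```

```text
time: 10.3
ee_pos: [0.5554, 0.0112, 0.015]
tcp_rot: [-90.1, 0.0, 96.6]
wrist_force: [-0.2, -0.4, 5.7]
opening: 0.0585
time: 10.9
ee_pos: [0.5566, 0.0112, 0.2099]
tcp_rot: [-90.5, 0.0, 96.6]
wrist_force: [0.4, 0.3, -1.7]
opening: 0.0583
91.54815769897799
-179.60486295749251
-85.6691716720389
2.141293395029595
```

View pics/t6.png

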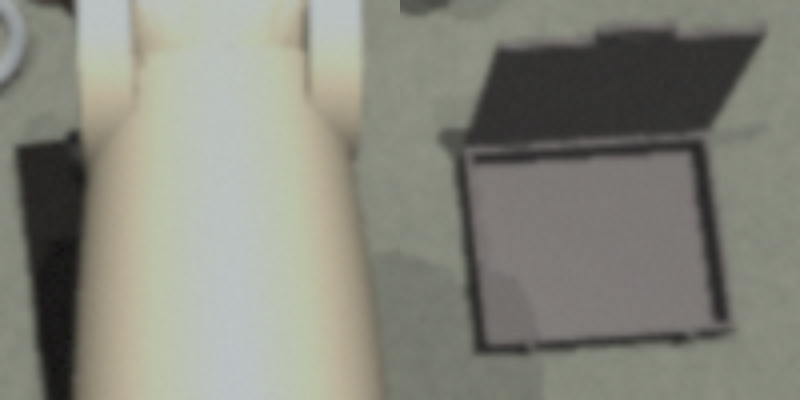

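The abacus is held (opening 58 mm, weight felt). The case shows dark wall strips at the left, bottom, right and top of its floor, and the edges of those strips mark the rim at z=34 mm. I measure those.

Run:
```python
from h import *
c=vision.get_calibration("top"); g=cv2.imread("pics/top0.png").max(2).astype(float)
def prof(line,thr=100):  # dark runs subpixel
    r=[];d=line<thr
    for i in range(1,len(d)):
        if d[i]!=d[i-1]: r.append((i-1+(thr-line[i-1])/(line[i]-line[i-1]),bool(d[i])))
    return r
print([round(a+405,1) for a,_ in prof(g[200,405:495])],[round(a+160,1) for a,_ in prof(g[160:240,450])])
L,Rr,T,B=[],[],[],[]
for y in range(184,216):
    p=prof(g[y,408:490])
    e=[a for a,d in p if not d]   # end of dark
    if len(e)>=2: L.append((408+e[0],y)); Rr.append((408+e[-1],y))
for x in range(426,474):
    p=prof(g[170:235,x])
    s=[(a,d) for a,d in p]
    dn=[a for a,d in s if d]
    if dn: B.append((x,170+dn[-1])); T.append((x,170+dn[-2] if len(dn)>1 else np.nan))
T=[t for t in T if 170<t[1]<186]
o=[]
for n,P in zip("LRTB",(L,Rr,T,B)):
    w=cast(P,c,.034)[:,:2]; ax=0 if n in"LR" else 1
    f=np.polyfit(w[:,ax],w[:,1-ax],1)
    for _ in range(3):
        r=w[:,1-ax]-np.polyval(f,w[:,ax]);k=abs(r)<max(.0015,1.5*np.median(abs(r)));f=np.polyfit(w[k,ax],w[k,1-ax],1)
    print(n,len(P),k.sum(),"slope deg",np.degrees(np.arctan(f[0])).round(2),"at mid",np.polyval(f,.55 if ax==0 else -.3).round(4),np.round(P[len(P)//2],1))
```

```text
[np.float64(415.3), np.float64(418.4), np.float64(475.2), np.float64(479.4)] [np.float64(174.4), np.float64(175.5), np.float64(178.7), np.float64(223.8), np.float64(226.2)]
L 32 32 slope deg 2.82 at mid -0.2153 [418.4 200. ]
R 32 32 slope deg 2.9 at mid -0.3836 [479.4 200. ]
T 33 31 slope deg -3.35 at mid 0.6201 [451.  175.4]
B 48 44 slope deg -3.03 at mid 0.485 [450.  223.8]
```

Consistent: widths of 168.3 and 135.1 mm against 168 and 134. The case is at (0.5545, −0.3015), yaw 3.0°.

```bash
python3 -m crank '-0.04 0 0.005 0 0.14 0;-0.08 0 0.011 0 0.28 0;-0.12 0 0.017 0 0.42 0;-0.16 0 0.022 0 0.56 0;-0.2 0 0.028 0 0.7 0;-0.24 0 0.033 0 0.84 0;-0.28 0 0.039 0 0.98 0;-0.31 0 0.043 0 1.12 0'
python3 -m crank '0 0 0 0 0.14 0;0 0 0 0 0.28 0;0 0 0 0 0.42 0;0 0 0 0 0.51 0;0 0 0 0 0.51 0'
python3 -c "
from h import *
delta([.5495,-.3018,.08],3.0)
im=vision.camera('wrist'); cv2.imwrite('pics/w7.png',im[...,::-1])
im=vision.camera('scene'); cv2.imwrite('pics/s7.png',im[...,::-1])
o=bot.get_obs();print(o['q'])
"
```

```text
time: 11.75
ee_pos: [0.5468, -0.3037, 0.2017]
tcp_rot: [-89.9, 0.1, 32.0]
wrist_force: [0.5, -0.1, -2.3]
opening: 0.0584
time: 12.25
ee_pos: [0.5473, -0.3015, 0.202]
tcp_rot: [-89.9, 0.1, 3.1]
wrist_force: [-0.9, 0.7, -2.0]
opening: 0.0587
row [ 0.0025  0.122  -0.0006] [-0.0015  0.0024 -0.0025] len 0.122 deg 0.2
[-2.88389079e+01  1.49966155e+01  1.71138087e+01  9.22324616e+01
  6.36792410e-04  5.77889333e+01]
```

View pics/w7.png

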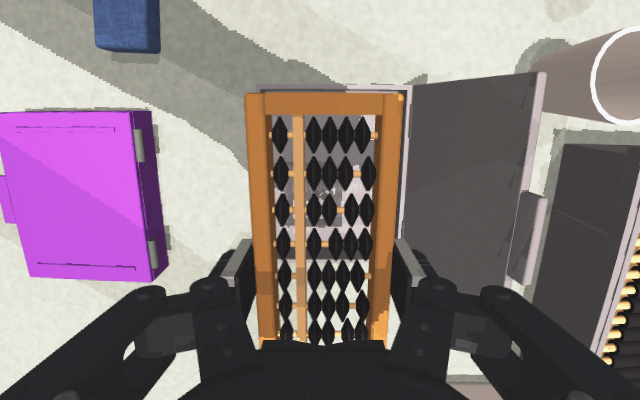

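The abacus is held level above the case: its +y end edge is at row 93, x 247–405, with the case rim just beyond it and the lid at the right, clear. I check the end offset numerically.

```bash
python3 -c "
from h import *
c=vision.get_calibration('wrist')
w=cast([(247,94),(404,93),(326,93)],c,.2085); print(w.round(4)); o=bot.get_obs()['ee_pos']; print(w[2]-o)
"; python3 -m crank '0.002 0.04 0 0 0 0;0.002 0.08 0 0 0 0;0.002 0.12 0 0 0 0;0.002 0.14 0 0 0 0;0.002 0.14 0 0 0 0'
```

```text
[[ 0.515  -0.2324  0.2085]
 [ 0.574  -0.2286  0.2085]
 [ 0.5447 -0.2304  0.2085]]
[-0.0027878   0.07103136  0.0057656 ]
time: 12.85
ee_pos: [0.5477, -0.3003, 0.0598]
tcp_rot: [-89.8, 0.3, 3.3]
wrist_force: [0.7, 0.5, -0.8]
opening: 0.0591
```

```bash
python3 -m crank '0.001 0.012 0 0 0 0;0.001 0.024 0 0 0 0;0.001 0.034 0 0 0 0;0.001 0.04 0 0 0 0;0.001 0.043 0 0 0 0;0.001 0.043 0 0 0 0'
```

```text
time: 13.45
ee_pos: [0.5507, -0.3014, 0.0209]
tcp_rot: [-90.0, 0.0, 3.2]
wrist_force: [-0.1, 0.0, -1.1]
opening: 0.0588
```

```bash
python3 -m crank '0 0.002 0 0 0 0;0 0.004 0 0 0 0;0 0.004 0 0 0 0'; python3 -m crank '0 0.001 0 0 0 0;0 0.001 0 0 0 0';python3 -m crank '0 0.001 0 0 0 0;0 0.001 0 0 0 0'
```

```text
time: 13.75
ee_pos: [0.5508, -0.3015, 0.0171]
tcp_rot: [-90.0, -0.0, 3.2]
wrist_force: [-0.2, 0.0, -1.1]
opening: 0.0586
time: 13.95
ee_pos: [0.5508, -0.3015, 0.0161]
tcp_rot: [-90.0, -0.0, 3.2]
wrist_force: [-0.2, 0.2, -2.6]
opening: 0.0585
time: 14.15
ee_pos: [0.5509, -0.3015, 0.016]
tcp_rot: [-90.0, -0.0, 3.2]
wrist_force: [-2.0, 1.5, 5.6]
opening: 0.0588
```

```bash
python3 -m crank '0 0 0 0 0 0;0 -0.0005 0 0 0 0;0 -0.0005 0 0 0 0;0 -0.0005 0 0 0 0;0 -0.0005 0 0 0 0' -0.7
python3 -m crank '0 -0.005 0 0 0 0;0 -0.015 0 0 0 0;0 -0.03 0 0 0 0;0 -0.07 0 0 0 0;0 -0.11 0 0 0 0;0 -0.16 0 0 0 0;0 -0.2 0 0 0 0;0 -0.2 0 0 0 0'
python3 - <<'E'
from h import *
s=vision.camera("scene"); t=vision.camera("top")
cv2.imwrite("pics/c8.png",np.hstack([cv2.resize(s[130:270,150:290,::-1],(400,400)),cv2.resize(t[140:240,400:500,::-1],(400,400))]))
cv2.imwrite("pics/s8.png",s[...,::-1])
E
```

```text
time: 14.65
ee_pos: [0.5508, -0.3015, 0.0156]
tcp_rot: [-90.0, 0.0, 3.2]
wrist_force: [0.2, -0.7, -0.7]
opening: 0.0724
time: 15.45
ee_pos: [0.5522, -0.3024, 0.2243]
tcp_rot: [-90.3, -0.5, 3.2]
wrist_force: [0.2, 0.2, -0.1]
opening: 0.0726
```

View pics/c8.png

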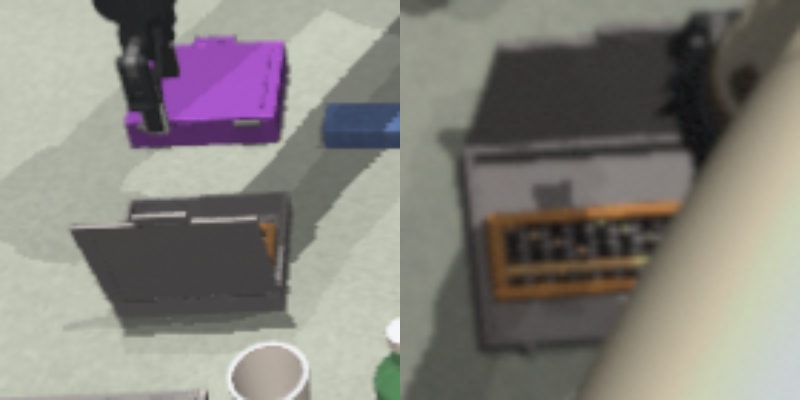

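The abacus lies flat inside the case at right crop (485–680, 205–300), and the lid is still up. Now I find the lid angle by casting its free-edge corners onto the planes y = ±86 mm of the case.

```bash
cat >> h.py <<'E'
CC=np.array([.5545,-.3015]); CY=np.radians(3.0); CR=np.array([[np.cos(CY),-np.sin(CY)],[np.sin(CY),np.cos(CY)]])
def lidpt(px,cname,yc):
    c=vision.get_calibration(cname)
    a=cast([px],c,0.0)[0]; b=cast([px],c,.1)[0]
    A=np.r_[CR.T@(a[:2]-CC),a[2]]; B=np.r_[CR.T@(b[:2]-CC),b[2]]
    p=A+(B-A)*(yc-A[1])/(B[1]-A[1]); d=p-[.069,0,.034]
    print(cname,px,"case",p.round(4),"r",np.hypot(d[0],d[2]).round(4),"ang",np.arctan2(d[2],-d[0]).round(3))
E
python3 - <<'E'
from h import *
lidpt((175.5,209.5),"scene",-.086); lidpt((239,206),"scene",.086)
# top0 view: free-edge corners
lidpt((424.5,152),"top",.086); lidpt((491,147.5),"top",-.086)
c=vision.get_calibration("top"); print("cup",cast([(410,113)],c,.095),"bottle",cast([(367,103)],c,.17))
E
```

```text
scene (175.5, 209.5) case [ 0.0931 -0.086   0.1553] r 0.1237 ang 1.767
scene (239, 206) case [0.11  0.086 0.174] r 0.1459 ang 1.856
top (424.5, 152) case [0.095  0.086  0.1713] r 0.1398 ang 1.758
top (491, 147.5) case [ 0.0979 -0.086   0.1639] r 0.1331 ang 1.79
cup [[ 0.78105004 -0.19492712  0.095     ]] bottle [[ 0.77873397 -0.07213014  0.17      ]]
```

Lid angle is about 1.78 rad, with its top edge at about case x=0.098, z=0.169. I close the fingers, turn the jaws along y, and go over to behind the lid at case (0.123, 0.07).

```bash
python3 -m crank '0.016 0 0.009 0 -0.14 0;0.032 0 0.018 0 -0.28 0;0.048 0 0.027 0 -0.42 0;0.064 0 0.036 0 -0.56 0;0.08 0 0.045 0 -0.7 0;0.096 0 0.054 0 -0.84 0;0.112 0 0.063 0 -0.98 0;0.126 0 0.07 0 -1.12 0' 1
python3 -m crank '0 0 0 0 -0.14 0;0 0 0 0 -0.28 0;0 0 0 0 -0.42 0;0 0 0 0 -0.45 0;0 0 0 0 -0.45 0'
python3 -c "
from h import *
delta([.6737,-.2252,.160],93)
print(bot.get_obs()['q'])"
```

```text
time: 16.35
ee_pos: [0.6729, -0.2237, 0.2141]
tcp_rot: [-89.9, 0.0, 67.7]
wrist_force: [-0.3, -1.0, -0.1]
opening: -0.0001
time: 16.85
ee_pos: [0.6722, -0.2244, 0.2143]
tcp_rot: [-89.9, -0.0, 93.2]
wrist_force: [0.7, -0.3, -0.3]
opening: -0.0003
row [-0.0009  0.0543 -0.0015] [-0.0021  0.0032  0.0008] len 0.054 deg 0.2
[-1.84577322e+01  2.84200217e+01  3.58792815e+01  9.75901375e+01
 -9.40224265e-04 -2.16392591e+01]
```

```bash
python3 -m crank '0 0.015 -0.0015 0 0 0;0 0.035 -0.0015 0 0 0;0 0.05 -0.0015 0 0 0;0 0.054 -0.0015 0 0 0;0 0.054 -0.0015 0 0 0'
python3 -m crank '0 0 0.008 0 0 0;0 0 0.016 0 0 0;0 0 0.024 0 0 0;0 0 0.032 0 0 0;0 0 0.04 0 0 0;0 0 0.045 0 0 0;0 0 0.045 0 0 0'
```

```text
time: 17.35
ee_pos: [0.6737, -0.2243, 0.1607]
tcp_rot: [-89.9, -0.0, 93.1]
wrist_force: [-0.2, 0.8, 0.0]
opening: 0.0001
time: 18.05
ee_pos: [0.6284, -0.2271, 0.1619]
tcp_rot: [-90.0, 0.0, 93.1]
wrist_force: [0.1, 0.1, 0.6]
opening: -0.0
```

```bash
python3 -m crank '0 0.001 0.009 0 0 0;0 0.003 0.018 0 0 0;0 0.005 0.026 0 0 0;0 0.007 0.034 0 0 0;0 0.01 0.042 0 0 0;0 0.014 0.05 0 0 0;0 0.018 0.058 0 0 0;0 0.022 0.065 0 0 0'
python3 - <<'E'
from h import *
s=vision.camera("scene"); t=vision.camera("top")
cv2.imwrite("pics/c9.png",np.hstack([cv2.resize(s[110:270,150:310,::-1],(400,400)),cv2.resize(t[130:240,390:500,::-1],(400,400))]))
E
```

```text
time: 18.85
ee_pos: [0.5636, -0.2306, 0.1392]
tcp_rot: [-90.0, -0.0, 93.2]
wrist_force: [2.2, 0.5, 0.1]
opening: -0.0
```

View pics/c9.png

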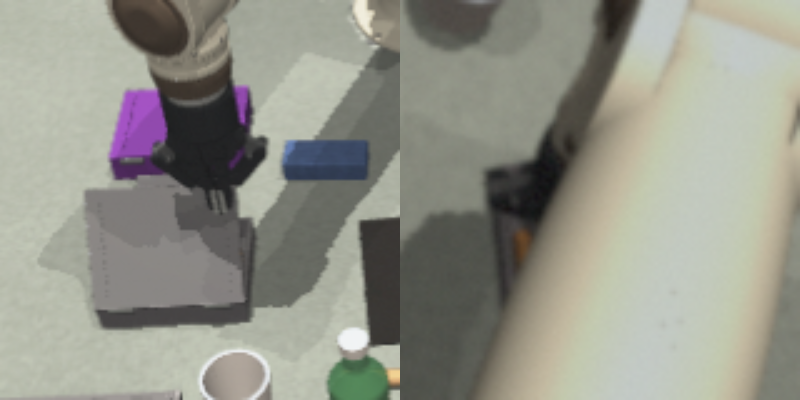

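The lid is part closed and following the fingertip (crop 210,200). I continue along the arc.

```bash
python3 -m crank '0 0.008 0.009 0 0 0;0 0.016 0.017 0 0 0;0 0.024 0.025 0 0 0;0 0.031 0.03 0 0 0;0 0.038 0.034 0 0 0;0 0.046 0.038 0 0 0;0 0.054 0.041 0 0 0;0 0.06 0.043 0 0 0'
python3 -m crank '0 0.006 0 0 0 0;0 0.012 0 0 0 0;0 0.015 0 0 0 0;0 0.018 0 0 0 0;0 0.02 0 0 0 0;0 0.022 0 0 0 0;0 0.022 0 0 0 0'
```

```text
time: 19.75
ee_pos: [0.521, -0.2329, 0.0787]
tcp_rot: [-90.0, -0.0, 93.2]
wrist_force: [-0.6, -0.2, 0.7]
opening: 0.0
time: 20.45
ee_pos: [0.5214, -0.2329, 0.0574]
tcp_rot: [-90.0, -0.0, 93.2]
wrist_force: [-0.2, 0.3, -0.4]
opening: 0.0001
```

```bash
python3 -m crank '0 0.001 0 0 0 0;0 0.002 0 0 0 0;0 0.003 0 0 0 0;0 0.004 0 0 0 0;0 0.004 0 0 0 0'; python3 -m crank '0 0.001 0 0 0 0;0 0.002 0 0 0 0;0 0.002 0 0 0 0'; python3 -m crank '0 0.001 0 0 0 0;0 0.001 0 0 0 0'
```

```text
time: 20.95
ee_pos: [0.5214, -0.2329, 0.0535]
tcp_rot: [-90.0, -0.0, 93.2]
wrist_force: [0.4, 1.0, 0.7]
opening: 0.0004
time: 21.25
ee_pos: [0.5214, -0.2329, 0.0515]
tcp_rot: [-90.0, -0.0, 93.2]
wrist_force: [0.1, -0.5, 0.2]
opening: 0.0004
time: 21.45
ee_pos: [0.5215, -0.2329, 0.051]
tcp_rot: [-90.0, 0.0, 93.2]
wrist_force: [-2.2, 1.0, 4.3]
opening: 0.0002
```

Contact is at z=0.051, exactly where the shut lid should be. A little firmer, then up and back.

```bash
python3 -m crank '0 0.0008 0 0 0 0;0 0.0008 0 0 0 0;0 0.0008 0 0 0 0'; python3 -m crank '0 -0.02 0 0 0 0;0 -0.06 0 0 0 0;0 -0.1 0 0 0 0;0 -0.14 0 0 0 0;0.05 -0.17 0.04 0 0 0;0.1 -0.17 0.08 0 0 0;0.15 -0.17 0.11 0 0 0;0.2 -0.17 0.14 0 0 0'; python3 -m crank '0.045 0 0 0 0 0;0.09 0 0 0 0 0;0.13 0 0 0 0 0;0.17 0 0 0 0 0;0.21 0 0 0 0 0;0.25 0 0 0 0 0;0.25 0 0 0 0 0;0.25 0 0 0 0 0'
python3 - <<'E'
from h import *
s=vision.camera("scene"); t=vision.camera("top")
cv2.imwrite("pics/c10.png",np.hstack([s[80:320,140:480,::-1],t[90:330,170:510,::-1]]))
cv2.imwrite("pics/top10.png",t[...,::-1]);cv2.imwrite("pics/scene10.png",s[...,::-1])
E
```

```text
time: 21.75
ee_pos: [0.5215, -0.233, 0.0509]
tcp_rot: [-90.0, 0.0, 93.2]
wrist_force: [-4.3, 2.0, 9.9]
opening: -0.0005
time: 22.55
ee_pos: [0.398, -0.0804, 0.2192]
tcp_rot: [-90.1, 0.0, 93.1]
wrist_force: [1.1, 1.0, 0.4]
opening: 0.0003
time: 23.35
ee_pos: [0.3851, 0.169, 0.2188]
tcp_rot: [-90.0, 0.0, 93.3]
wrist_force: [-0.2, -1.0, 0.2]
opening: 0.0001
```

View pics/c10.png

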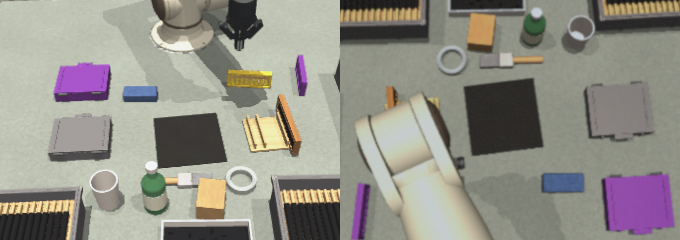

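Both views show the lid flat and shut at (80,137) and (619,110), and the bystanders and long abacus in place. The lid held 10 N at z=0.051 without giving way. Handing in.

```bash
python3 -c "
from workcell import bot
bot.job_done(); print(bot.get_obs()['time'])"
```

```text
the job is handed in; nothing more can be done
the job is handed in; nothing more can be done
```

The job is handed in: the short abacus is flat inside the grey case with the lid shut, at about 23 s of the 72 s allowed.

- **Mat:** I lifted the short abacus out of the stand, stood it on the black mat and let go. I then tipped it over with the closed fingers. The picture showed it lying flat there.
- **Case:** I picked it up again across its 60 mm width, turned it to the case's direction and lowered it onto the floor of the case until I felt contact, then let go. The picture showed it flat inside.
- **Lid:** I pushed the lid over from behind and followed it down with the fingertips. It stopped at TCP height 51 mm, the expected height for a shut lid, and did not give under about 10 N.
- **Last checks:** The final pictures show the lid flat and shut, the gripper well clear, and the other objects where they started. In the top view the arm hid most of the stand, but the scene view shows the long abacus still in it.
- **Disagreements:** My first measurement of the case came out 145 mm along one side instead of 138. I re-measured it from the rim edges before placing, and that agreed within about 1 mm. The four lid-angle readings ranged from 1.76 to 1.86 rad, and I used 1.78.

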